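# Wind the curing timer, then hold the sample paddle in the box's slot

## Robot

A 6-joint arm with a two-finger parallel gripper is mounted at the origin on the work surface. World frame = base frame: x ahead of the robot, y to its left, z up, the work surface at z = 0. Lengths are in m, angles in rad, forces in N, time in s.
With the tool pointing down it reaches from about 0.375 to 0.9 m from the base axis. Payload 3.1 kg.
Tool frame: the origin (TCP) lies at the very end of the fingers, on their centre line; the grasp point (between the pads) lies 19 mm behind it; z points along the fingers, y is the line along which they close (so a half turn about z gives the same grasp; the last joint's range is limited). The gripper opens to 85 mm and grips with 20 to 120 N. Pads are 22 mm wide; open, the fingers measure 114 mm over their backs; the gripper's body (76 mm by 85 mm) begins 54 mm behind the grasp point. The pads swing forward as they close: fully open they stand 13 mm farther back than shut.
Start: joints at [-1.379, 0.527, 1.433, -0, 1.181, -0.178], TCP at [0.226, -0.583, 0.196] pointing down, gripper open.
Joint ranges: [-3.08, 3.08], [-0.75, 2.2], [0.22, 2.44], [-1.43, 4.57], [0, 2.65], [-2.85, 2.85]. Speed limits (rad/s): [2.79, 2.79, 3.14, 3.14, 3.14, 3.14].

## Interface

Orientations are given as [roll, pitch, yaw] about the fixed x, y, z axes, in that order (R = Rz(yaw) Ry(pitch) Rx(roll)).
In Python, from cell import bot gives the robot as it stands.
- The arm moves only by the shell command python3 -m inch 'ROWS' [FORCE]. ROWS is a JSON object of lists of equal length, an entry for each row: "travel": the shift along the tool's x, y, z in m, a list of three; "rot": the turn, a rotation vector about the tool's x, y, z in degrees, a list of three; "gripper": the closure, from 0 (fully open) to 1 (shut). In form: {"travel": [[dx, dy, dz], ...], "rot": [[ax, ay, az], ...], "gripper": [gripper, ...]}. A call has 1 to 8 rows; each row shifts and turns the commanded pose from where the row before left it, along the tool's axes as they then stand; what a row does not reach is not made up. A row lasts 1/12 s, in which the tool goes at most 41.7 mm and 7.16 degrees, less where a joint would pass 70% of its speed; a pose out of reach is approached as far as the arm can. A call is refused whole if a number of a shift passes 0.0417 or a number of a turn 7.16, either way. A call with a gripper value outside its range is refused whole. The fingers move at their own pace and stop on an object; FORCE is the grip in N (left out, the last holds). Time passes only in rows, so rows that do not move let the fingers close. It gives the time, the measured TCP pose, the force, the opening and the grip force at its end, in the units of the state.
- bot.read_state(): the state, without advancing time (a new reading comes with each control period).
- bot.grab_frame(name): name is "side" or "top"; returns the picture (400x640x3 uint8, red, green, blue); there is no depth.
- bot.get_calibration(name): a dict with "intrinsics" (3x3 intrinsics, pixels), "k1" (the pictures are not rectified: a ray, as slopes to the right and down, at radius r is drawn at 1 + k1 r^2 times it, then the intrinsics apply), "view" (4x4, takes a point from world to camera coordinates). Camera axes: x right, y down, z forward; pixel columns grow to the right and rows downward; lengths in m; the calibration is good to about 2 mm. A picture is of the moment at which its call begins. get_calibration takes no time and is no camera call.
- bot.sign_off(): hands the job in; it is judged then, once.
The state is a dict: "t": time; "q": joint angles; "qd": joint speeds; "tau": joint torques, N m; "eef_pos": TCP position; "tcp_rot": TCP orientation; "ft_force": force on the tool from outside, world axes, zero at the start; "torque": the same for the moment, N m; "gripper_width": opening from 0.0 (shut) to 1.0 (fully open); "grip_force": force on a finger pad.
Only numpy, scipy, OpenCV 4.12 (cv2) and the standard library are available. Lean on these libraries where they do the work, as an engineer would, in place of code of your own. Each camera call takes 0.05 s, during which the arm holds its last target. There are 200 camera calls.

## Task

On the UV curing box, first wind the timer key clockwise, a part-turn at a time, until its red pointer stands in the green sector. Then take the blue-handled sample paddle from the rack, lower it upright through the narrow slot in the box's lid without forcing it, until the lid's surface is level with the yellow band on the blade, and finish while still holding it there, still and hanging from your gripper. Leave the other two paddles, the red cup and the orange cap where they are.

Things in the scene. Friction and masses are not known exactly. Their poses are not given: they have to be found in the camera images.
- cure_box: fixed curing box with a white lid and amber side walls, 150 mm (x) by 240 mm (y) by 95 mm high, origin at the centre of its underside, on the table. Lid 8 mm thick, hollow below it down to an inner floor 6 mm above the table. The slot lies on its +y half, the timer key on its -y half. It may stand on either side of the robot, turned up to 0.25 rad
- slot (a point): centre of the slot's mouth at the lid's top surface (95 mm above the table, at box x = 0, y = +60). Slot 8 mm along x by 38 mm along y (2 mm more than the blade each way), mouth chamfered 2 mm, black trim round it; its axes are the box's
- timer_key (a joint): angle wound, rad: 0 to 3.4 (stop), growing clockwise seen from above; starts between 0 and 0.6. At 0 the pointer points along the box's +x; the green sector spans 2.2 to 3.0. Light spring and drag, under 0.1 N m in all; the key stays where it is let go
- key_grip (a point): centre of the key's aluminium wing, 27 mm above the lid and 122 mm above the table, on the turning axis (vertical; box x = 0, y = -62). Turns with the key. Wing 46 mm long (point's x, red pointer at the +x end), 10 mm thick (y), 26 mm high, its lower edge 14 mm above the lid
- rack: fixed green rack block 64 mm (x) by 190 mm (y) by 55 mm high, origin at the centre of its underside; three pockets in a row at y = -58, 0 and +58, each 9 by 39 mm, 50 mm deep. On the other side of the robot from the box, turned up to 0.3 rad
- paddle_blue: the blue-handled sample paddle, 60 g, upright in any one of the rack's pockets, tip 5 mm above the table. Origin: centre of the blade's tip (lower end), z up. Aluminium blade 6 mm thick (x), 36 mm wide (y), z = 0 to 84; yellow band at z = 42 to 58; handle block 14 mm (x) by 32 mm (y), z = 84 to 118, gripped across its 14 mm. Same either way round. The one to use
- paddle_grey: grey-handled sample paddle, 60 g, upright in any one of the rack's pockets, tip 5 mm above the table. Origin: centre of the blade's tip (lower end), z up. Aluminium blade 6 mm thick (x), 36 mm wide (y), z = 0 to 84; yellow band at z = 42 to 58; handle block 14 mm (x) by 32 mm (y), z = 84 to 118, gripped across its 14 mm. Same either way round. Leave it in the rack
- paddle_orange: orange-handled sample paddle, 60 g, upright in any one of the rack's pockets, tip 5 mm above the table. Origin: centre of the blade's tip (lower end), z up. Aluminium blade 6 mm thick (x), 36 mm wide (y), z = 0 to 84; yellow band at z = 42 to 58; handle block 14 mm (x) by 32 mm (y), z = 84 to 118, gripped across its 14 mm. Same either way round. Leave it in the rack
- red_cup: loose red plastic cup, 90 mm wide, 100 mm high, origin under its centre, towards the far side; leave alone
- orange_cap: loose orange screw cap, 34 mm wide, 12 mm high, origin under its centre, lying between the box and the rack; leave alone

How it is judged:
On the way, in this order (a step that is already met when the one before it is completed fails the run):
1. the key is wound so that its pointer is in the green sector (2.2 to 3.0 rad) (value of joint timer_key between 2.2 and 3 rad), for 0.2 s.
2. the blue paddle is drawn out of the rack (tip above the rack's top) (height (world z) of paddle_blue above 0.056 m), for 0.1 s.
3. the blade is through the slot, tip 40 to 60 mm below the lid's top (z of paddle_blue in the frame of slot between -0.06 and -0.04 m and horizontal distance between paddle_blue and slot below 0.008 m and angle between paddle_blue's own z axis and vertical below 0.12 rad), for 0.2 s.
At the end, for the whole second after the job is handed in: pointer in the green sector (2.2 to 3.0 rad); blue paddle gripped (over 1 N), still (under 20 mm/s), upright within 0.12 rad, its tip 40 to 60 mm below the lid's top and within 8 mm of the slot's centre, pressing on the box with under 15 N (all of step 1 and all of step 3 and contact force between paddle_blue and the fingers above 1 N and contact force between paddle_blue and cure_box below 15 N and linear speed of paddle_blue below 0.02 m/s); the arm keeps its last pose, push and grip.
It fails at once if the blue paddle is forced against the box (over 40 N) (contact force between paddle_blue and cure_box above 40 N).
It fails at once if the grey or orange paddle is taken from its place (30 mm) or tipped (0.5 rad) (distance of any of paddle_grey, paddle_orange from where it was at the start of the episode above 0.03 m or angle between any of paddle_grey, paddle_orange's own z axis and vertical above 0.5 rad).
It fails at once if the cup is shoved (40 mm) or tipped (0.5 rad) (distance of red_cup from where it was at the start of the episode above 0.04 m or angle between red_cup's own z axis and vertical above 0.5 rad).
It fails at once if the orange cap is moved (40 mm) or tipped (0.5 rad) (distance of orange_cap from where it was at the start of the episode above 0.04 m or angle between orange_cap's own z axis and vertical above 0.5 rad).
It also fails if it takes over 72 s, if anything falls off the work surface, if the arm or the gripper's body presses on something with over 40 N, if the wrist force passes 120 N, or if a joint passes its speed limit or range.

## Working session

There is one attempt and no reset: what is moved stays moved. The work goes in short steps, Python scripts to look and compute and a shell command to move; the robot and the scene stay as the last step left them, time stands still between calls to the robot, and variables do not carry over. Pictures are saved under pics/ and viewed, at most 12 in all, crops included, and the job is handed in when it is done.

```bash
mkdir -p pics; ls; python3 - <<'E'
from cell import bot
import cv2,numpy as np
np.set_printoptions(precision=4,suppress=True)
print(bot.read_state())
for n in("side","top"):
    im=bot.grab_frame(n);cv2.imwrite(f"pics/{n}0.png",im[...,::-1]);c=bot.get_calibration(n);print(n,c)
E
```

```text
pics
{'t': 0.0, 'q': array([-1.3795,  0.5285,  1.4339, -0.    ,  1.1814, -0.1785]), 'qd': array([-0.0016, -0.    ,  0.0001,  0.0005, -0.0001,  0.0011]), 'tau': array([ -0.0006, -44.2355, -17.8024,  -0.0003,   0.0084,   0.    ]), 'eef_pos': array([ 0.2257, -0.582 ,  0.1947]), 'tcp_rot': array([-3.1395, -0.0004,  0.3698]), 'ft_force': array([-0.0477,  0.0581,  0.6267]), 'torque': array([-0.0218,  0.0029,  0.0256]), 'grip_force': 0.0, 'gripper_width': 0.9948863070657326}
side {'intrinsics': array([[454.2254,   0.    , 321.9469],
       [  0.    , 454.2254, 200.2544],
       [  0.    ,   0.    ,   1.    ]]), 'k1': -0.05331239392433808, 'view': array([[ 0.888 , -0.4594,  0.0219, -0.5446],
       [-0.2768, -0.5719, -0.7722,  0.2597],
       [ 0.3673,  0.6796, -0.635 ,  1.0163],
       [ 0.    ,  0.    ,  0.    ,  1.    ]])}
top {'intrinsics': array([[466.2122,   0.    , 317.4696],
       [  0.    , 466.2122, 200.4951],
       [  0.    ,   0.    ,   1.    ]]), 'k1': -0.020617455840640567, 'view': array([[-0.0011, -0.9998, -0.022 ,  0.0266],
       [-0.9915,  0.004 , -0.1303,  0.6002],
       [ 0.1304,  0.0217, -0.9912,  1.1098],
       [ 0.    ,  0.    ,  0.    ,  1.    ]])}
```

View pics/side0.png

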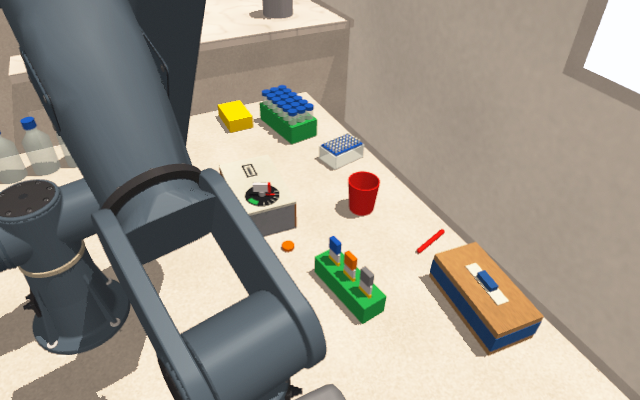

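View pics/top0.png

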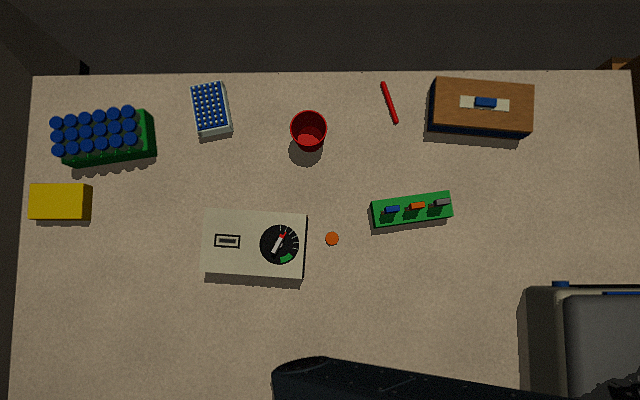

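Side view: box behind the arm's elbow, with the slot at (249,170) and the key at (262,188); the blue paddle is at (335,245), the nearest of the rack's three. Top view: lid centred at about (255,245), slot trim at (227,241), dial at (279,244) with its red pointer up and to the right. Rack centre is at (412,210), blue handle at (392,209), cap at (332,239), cup at (308,130).

```bash
cat >h.py <<'E'
from cell import bot
import cv2,numpy as np
np.set_printoptions(precision=4,suppress=True)
def cal(n):
    c=bot.get_calibration(n);return c["intrinsics"],c["k1"],c["view"]
def ray(n,uv):
    K,k,V=cal(n)
    p=cv2.undistortPoints(np.float64(uv).reshape(-1,1,2),K,np.array([k,0,0,0.]))[:,0]
    d=np.c_[p,np.ones(len(p))]@V[:3,:3]
    return -V[:3,:3].T@V[:3,3],d
def plane(n,uv,z):
    o,d=ray(n,uv);return o+d*((z-o[2])/d[:,2])[:,None]
def proj(n,P):
    K,k,V=cal(n)
    return cv2.projectPoints(np.float64(P).reshape(-1,1,3),cv2.Rodrigues(V[:3,:3])[0],V[:3,3],K,np.array([k,0,0,0.]))[0][:,0]
def blobs(m,amin=8):
    c,_=cv2.findContours(m.astype(np.uint8),cv2.RETR_EXTERNAL,cv2.CHAIN_APPROX_NONE)
    return sorted([x for x in c if cv2.contourArea(x)>=amin],key=cv2.contourArea)[::-1]
def hsv(im): return [x.astype(int) for x in cv2.split(cv2.cvtColor(im,cv2.COLOR_RGB2HSV))]
E
python3 - <<'E'
from h import *
im=bot.grab_frame("top");h,s,v=hsv(im)
crop=im[190:300,190:470]
sc=np.zeros(im.shape[:2],bool)
def roi(m,x0,x1,y0,y1):
    z=np.zeros_like(m);z[y0:y1,x0:x1]=m[y0:y1,x0:x1];return z
# dark trim
lid=roi(v>140,195,312,200,285)
for c in blobs(roi(v<70,203,302,212,272),15)[:4]:
    r=cv2.minAreaRect(c);print("dark",r,plane("top",cv2.boxPoints(r),.095)[:,:2].tolist())
b=blobs(roi((v>150)&(s<60),195,312,200,285),100)
for c in b[:2]:
    r=cv2.minAreaRect(c);P=plane("top",cv2.boxPoints(r),.095);print("lid",r,P.mean(0),P[:,:2].tolist())
for nm,m,z in(("red",((h<8)|(h>172))&(s>140)&(v>90),.122),("greensec",(h>40)&(h<85)&(s>120),.095)):
    for c in blobs(roi(m,250,305,215,275),4): 
        M=c[:,0].mean(0);print(nm,M,cv2.contourArea(c),plane("top",M,z))
for c in blobs(roi((h>40)&(h<85)&(s>100),360,460,180,240),100)[:1]:
    c=cv2.convexHull(c);r=cv2.minAreaRect(c);print("rack",r,plane("top",cv2.boxPoints(r),.055)[:,:2].tolist())
for nm,m in(("blue",(h>100)&(h<130)&(s>120)),("org",(h>5)&(h<20)&(s>170))):
    for c in blobs(roi(m,370,460,180,240),8)[:2]:
        r=cv2.minAreaRect(c);P=plane("top",cv2.boxPoints(r),.123);print(nm,r,P.mean(0))
cv2.imwrite("pics/c1.png",cv2.resize(im[195:290,195:315],None,fx=5,fy=5,interpolation=cv2.INTER_CUBIC)[...,::-1])
E
```

```text
dark ((278.5, 244.5), (39.0, 39.0), 90.0) [[0.5357391246405282, 0.16059583010698125], [0.5354957863874772, 0.06934426065242226], [0.44534132480957805, 0.06896857128355403], [0.44539120558099105, 0.15925920360396179]]
dark ((226.8448486328125, 240.637939453125), (25.720245361328125, 13.38862133026123), 3.3664608001708984) [[0.4856672172879968, 0.26599207916093753], [0.5167905975722804, 0.26499100515070123], [0.5131533036356515, 0.20457569568253514], [0.4821071862066101, 0.20579123213168743]]
red [282.5    234.7222] 11.0 [[0.5114 0.1027 0.122 ]]
greensec [285.2    257.9667] 66.0 [[0.4592 0.0987 0.095 ]]
rack ((411.23748779296875, 208.715087890625), (27.90574836730957, 81.09835052490234), 81.63410949707031) [[0.5969315718139244, -0.10053746023316247], [0.6250508371798669, -0.2955982347628345], [0.5576989479208982, -0.30281293289111255], [0.5298598785689652, -0.10926415544449099]]
blue ((391.4999694824219, 208.9999542236328), (6.646804332733154, 15.132086753845215), 81.8698959350586) [ 0.5691 -0.145   0.123 ]
org ((416.4615478515625, 205.30770874023438), (6.6679487228393555, 16.081523895263672), 78.69007110595703) [ 0.5773 -0.2018  0.123 ]
```

View pics/c1.png

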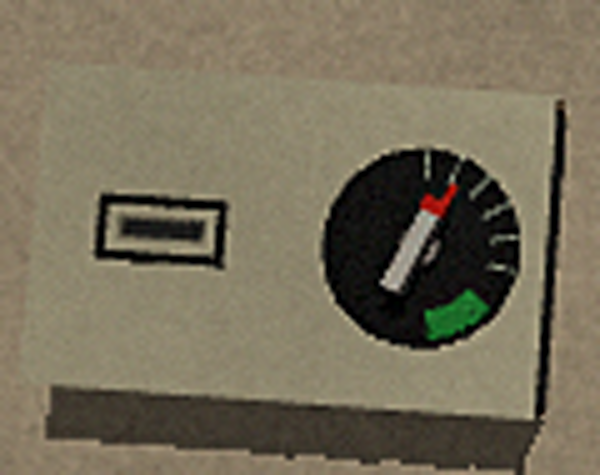

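The crop shows the slot trim centred at about (162,230), inner slot included. The wing runs from (390,285) to the red tip at (452,190), and the green sector lies at about (457,315). The key stands near 0.55 rad and the box yaw is about -0.066.

```bash
cat >>h.py <<'E'
from scipy.spatial.transform import Rotation as Ro
def todo(pos,yaw):
    s=bot.read_state();R=Ro.from_euler("xyz",s["tcp_rot"])
    d=R.inv().apply(np.array(pos)-s["eef_pos"])
    T=Ro.from_euler("xyz",[np.pi,0,yaw]);rv=np.degrees((R.inv()*T).as_rotvec())
    print("t",s["t"],"at",s["eef_pos"],s["tcp_rot"],"q",s["q"],"\n tool shift",d,"norm",np.linalg.norm(d),"rotvec deg",rv,"F",s["ft_force"],"grip",s["grip_force"],s["gripper_width"])
E
python3 - <<'E'
from h import *
f=lambda x,y:(195-.4+x/5,195-.4+y/5)
print("wing c",plane("top",f(417,240),.135), "tip",plane("top",f(447,192),.135),"tail",plane("top",f(391,286),.135))
print("dial",plane("top",f(421.5,247.5),.097))
print("trim",plane("top",[f(162,231),f(162,229)],.095))
P=plane("top",[f(50,63),f(558,97),f(540,418),f(25,383)],.095);print(P,P.mean(0))
for a,b in((0,1),(3,2)): d=P[a]-P[b];print("yaw",np.arctan2(-d[0],d[1]))
todo((.4905,.1145,.25),2.535)
E
```

```text
wing c [[0.493  0.1114 0.135 ]] tip [[0.5145 0.0981 0.135 ]] tail [[0.4726 0.1229 0.135 ]]
dial [[0.4911 0.1134 0.097 ]]
trim [[0.499  0.2349 0.095 ]
 [0.5    0.235  0.095 ]]
[[0.5781 0.2899 0.095 ]
 [0.5612 0.0503 0.095 ]
 [0.413  0.0583 0.095 ]
 [0.4288 0.2972 0.095 ]] [0.4953 0.1739 0.095 ]
yaw -0.07027629554930007
yaw -0.0663551711172702
t 0.15 at [ 0.2258 -0.5821  0.1949] [-3.1399 -0.0003  0.3698] q [-1.3795  0.5283  1.4336 -0.      1.1814 -0.1785] 
 tool shift [ 0.4986 -0.5539 -0.054 ] norm 0.7472614818125133 rotvec deg [  -0.0384   -0.1134 -124.0557] F [ 0.5119  0.3158 -0.6939] grip 0.0 1.001674269472099
```

```bash
python3 -m inch '{"travel":[[0.027,-0.030,-0.003],[0.027,-0.030,-0.003],[0.027,-0.030,-0.003],[0.027,-0.030,-0.003],[0.027,-0.030,-0.003],[0.027,-0.030,-0.003],[0.027,-0.030,-0.003],[0.027,-0.030,-0.003]],"rot":[[0,0,-7],[0,0,-7],[0,0,0],[0,0,0],[0,0,0],[0,0,0],[0,0,0],[0,0,0]],"gripper":[0,0,0,0,0,0,0,0]}' ; python3 -c "
from h import *
todo((.491,.1125,.25),2.59)"
```

```text
t: 0.82
eef_pos: [0.2783, -0.2632, 0.2197]
tcp_rot: [-3.141, -0.0, 0.613]
ft_force: [1.1, -0.2, 0.5]
gripper_width: 0.996
grip_force: 0.0
t 0.8167 at [ 0.2783 -0.2632  0.2197] [-3.1412 -0.0003  0.6133] q [-1.0518  0.1593  1.9643  0.0003  1.0184 -0.0945] 
 tool shift [ 0.3902 -0.1848 -0.0302] norm 0.43282716496043566 rotvec deg [   0.       -0.0311 -113.2538] F [ 1.0876 -0.1602  0.4651] grip 0.0 0.9961285357101496
```

```bash
python3 -m inch '{"travel":[[0.035,-0.017,-0.003],[0.035,-0.017,-0.003],[0.035,-0.017,-0.003],[0.035,-0.017,-0.003],[0.035,-0.017,-0.003],[0.035,-0.017,-0.003],[0.035,-0.017,-0.003],[0.035,-0.017,-0.003]],"rot":[[0,0,0],[0,0,0],[0,0,0],[0,0,0],[0,0,0],[0,0,0],[0,0,0],[0,0,0]],"gripper":[0,0,0,0,0,0,0,0]}' >/dev/null; python3 -m inch '{"travel":[[0,0,0],[0,0,0],[0,0,0],[0,0,0],[0,0,0],[0,0,0],[0,0,0],[0,0,0]],"rot":[[0,0,-7],[0,0,-7],[0,0,-7],[0,0,-7],[0,0,-7],[0,0,-7],[0,0,-7],[0,0,-7]],"gripper":[0,0,0,0,0,0,0,0]}' >/dev/null; python3 -m inch '{"travel":[[0,0,0],[0,0,0],[0,0,0],[0,0,0],[0,0,0],[0,0,0],[0,0,0],[0,0,0]],"rot":[[0,0,-7],[0,0,-7],[0,0,-7],[0,0,-7],[0,0,-7],[0,0,-7],[0,0,-7],[0,0,-7]],"gripper":[0,0,0,0,0,0,0,0]}' >/dev/null;python3 -c "
from h import *
todo((.491,.1125,.25),2.59)"
```

```text
t 2.8167 at [0.4287 0.0072 0.2435] [-3.1414 -0.0005  2.5749] q [-0.245   0.1939  1.8343  0.      1.114  -1.2492] 
 tool shift [ 0.004   0.1222 -0.0065] norm 0.12247526100126356 rotvec deg [-0.0085 -0.0301 -0.8625] F [-0.3676  0.1835 -0.2086] grip 0.0 1.00324903166528
```

```bash
python3 -m inch '{"travel":[[0.001,0.0305,0],[0.001,0.0305,0],[0.001,0.0305,0],[0.001,0.0305,0],[0,0,0.03],[0,0,0.03],[0,0,0],[0,0,0]],"rot":[[0,0,-1],[0,0,0],[0,0,0],[0,0,0],[0,0,0],[0,0,0],[0,0,0],[0,0,0]],"gripper":[0,0,0,0,0,0,0,0]}' 30 ;python3 - <<'E'
from h import *
todo((.491,.1125,.109),2.59)
im=bot.grab_frame("top");cv2.imwrite("pics/c2.png",np.vstack([cv2.resize(im[180:300,190:310],(480,480)),]) [...,::-1])
s=bot.grab_frame("side");a=cv2.resize(s[140:260,200:320],(480,480))
cv2.imwrite("pics/c2.png",np.hstack([cv2.resize(im[180:300,190:310],(400,400)),cv2.resize(a,(400,400))])[...,::-1])
E
```

```text
t: 3.48
eef_pos: [0.4888, 0.1128, 0.1826]
tcp_rot: [-3.139, -0.004, 2.587]
ft_force: [0.3, -0.2, 1.3]
gripper_width: 0.997
grip_force: 0.0
t 3.4833 at [0.4888 0.1128 0.1826] [-3.1391 -0.004   2.5865] q [ 0.0036  0.3828  1.7482 -0.      1.0153 -1.0121] 
 tool shift [-0.0023  0.0011  0.0735] norm 0.07358794208286576 rotvec deg [-0.144  -0.2287 -0.1987] F [ 0.3136 -0.2407  1.3024] grip 0.0 0.9974489599791762
```

View pics/c2.png

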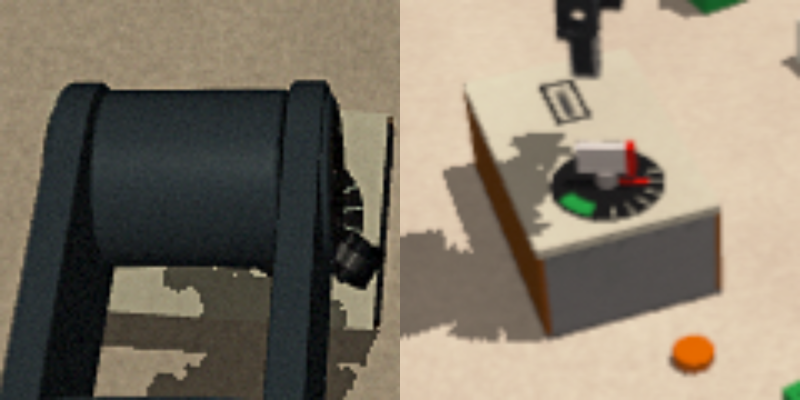

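The left half shows the forearm covering the box from above. The right half (side view) has the wing and pointer at full-frame (261-270,188), the slot trim at (249,170), and a finger tip at (256,161). I'll check where both tips should appear, and triangulate the slot from the clear side view.

```bash
python3 - <<'E'
from h import *
s=bot.read_state();R=Ro.from_euler("xyz",s["tcp_rot"])
print(proj("side",[s["eef_pos"]+R.apply([0,y,-.013]) for y in(-.0425,0,.0425)]))
g=lambda x,y:(200-.35+(x-400)/3.333,140-.35+y/3.333)
print("slot side",plane("side",[g(565.5,102)],.095))
print("trim corners",plane("side",[g(541,86),g(573,80),g(591,116),g(558,124)],.095))
print("dial c",plane("side",[g(608,184)],.097),"wing topc",plane("side",[g(604,147)],.135))
print("lid",plane("side",[g(466,88),g(540,256),g(720,208)],.095), proj("side",[[.4911,.112,.135]]))
im=bot.grab_frame("side");print(im.shape)
cv2.imwrite("pics/c3.png",cv2.resize(im[60:260,120:360],(720,600),interpolation=cv2.INTER_CUBIC)[...,::-1])
E
```

```text
[[257.2176 173.2129]
 [260.381  163.3583]
 [263.3716 154.0541]]
slot side [[0.4982 0.235  0.095 ]]
trim corners [[0.4873 0.2667 0.095 ]
 [0.5156 0.2632 0.095 ]
 [0.5106 0.2064 0.095 ]
 [0.4815 0.2078 0.095 ]]
dial c [[0.4888 0.1118 0.097 ]] wing topc [[0.4878 0.1112 0.135 ]]
lid [[0.4277 0.2921 0.095 ]
 [0.4113 0.0553 0.095 ]
 [0.5578 0.0476 0.095 ]] [[261.9373 183.2456]]
(400, 640, 3)
```

View pics/c3.png

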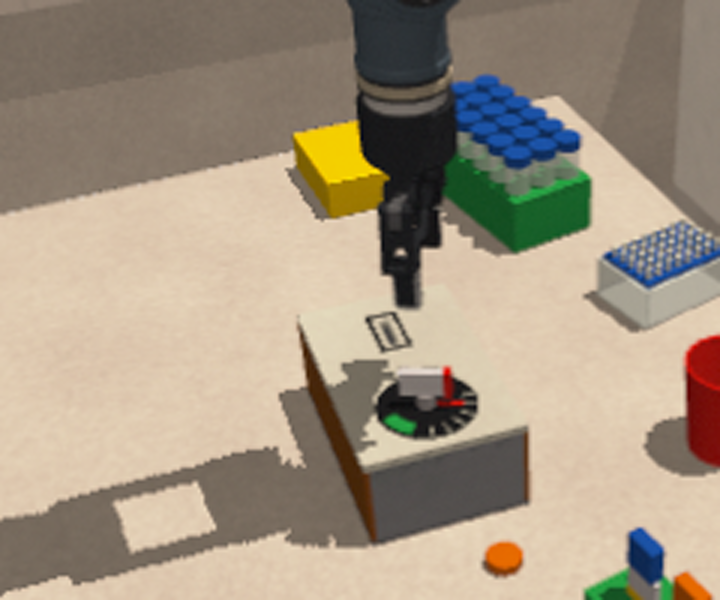

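Both tips appear about 13 px higher than I projected, at (256,161) and (263,141). I'll go down part way and check the offset again.

```bash
python3 -m inch '{"travel":[[-0.002,0.001,0.02],[0,0,0.02],[0,0,0],[0,0,0]],"rot":[[0,0,0],[0,0,0],[0,0,0],[0,0,0]],"gripper":[0,0,0,0]}' 30 ;python3 - <<'E'
from h import *
s=bot.read_state();R=Ro.from_euler("xyz",s["tcp_rot"])
todo((.4905,.112,.109),2.59)
print(proj("side",[s["eef_pos"]+R.apply([0,y,-.013]) for y in(-.0425,0,.0425)]))
im=bot.grab_frame("side");
cv2.imwrite("pics/c4.png",cv2.resize(im[110:210,200:320],(720,600),interpolation=cv2.INTER_CUBIC)[...,::-1])
E
```

```text
t: 3.97
eef_pos: [0.4928, 0.1122, 0.1445]
tcp_rot: [3.141, 0.0, 2.586]
ft_force: [0.9, 0.6, 0.0]
gripper_width: 0.999
grip_force: 0.0
t 3.9667 at [0.4928 0.1122 0.1445] [3.1414 0.0002 2.5857] q [ 0.0024  0.442   1.7828  0.      0.9165 -1.0126] 
 tool shift [ 0.0019 -0.0014  0.0355] norm 0.03559774200531621 rotvec deg [ 0.0108  0.0137 -0.2443] F [0.8718 0.5792 0.0125] grip 0.0 0.9985115035703094
[[258.9485 186.0895]
 [261.9955 176.0998]
 [264.8798 166.6547]]
```

View pics/c4.png

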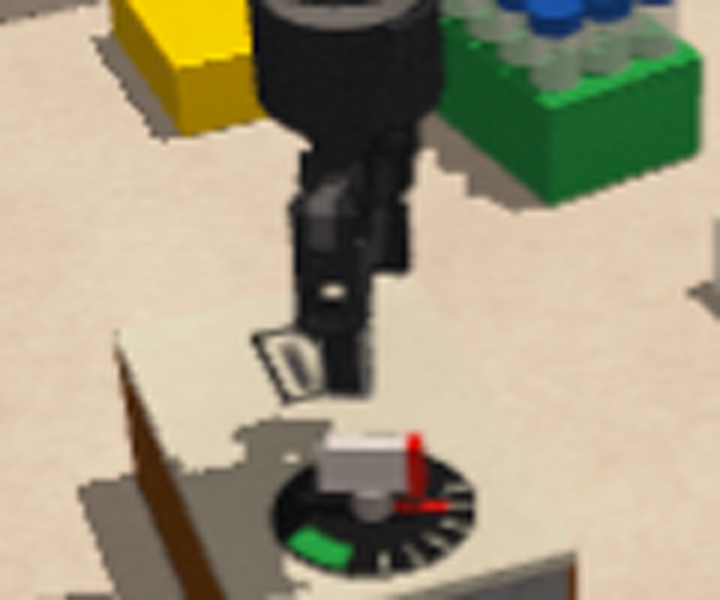

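Moving 38 mm down shifted the tips 14 px, as expected, but the near tip at (258,175) still sits about 11 px above my projection. In the top view the near finger, at (293,258), is where it should be. The sideways position is therefore right and only the apparent height is off, so I'll descend gently and watch the force.

```bash
python3 -m inch '{"travel":[[0.001,-0.001,0.01],[0.001,0,0.01],[0,0,0],[0,0,0]],"rot":[[0,0,0],[0,0,0],[0,0,0],[0,0,0]],"gripper":[0,0,0,0]}'; python3 -m inch '{"travel":[[0,0,0.008],[0,0,0.007],[0,0,0],[0,0,0]],"rot":[[0,0,0],[0,0,0],[0,0,0],[0,0,0]],"gripper":[0,0,0,0]}';python3 - <<'E'
from h import *
s=bot.read_state();R=Ro.from_euler("xyz",s["tcp_rot"])
todo((.4905,.112,.109),2.59)
print(proj("side",[s["eef_pos"]+R.apply([0,y,-.013]) for y in(-.0425,0,.0425)]))
im=bot.grab_frame("side");
cv2.imwrite("pics/c5.png",cv2.resize(im[120:210,210:310],(600,540),interpolation=cv2.INTER_CUBIC)[...,::-1])
E
```

```text
t: 4.35
eef_pos: [0.4911, 0.1127, 0.1249]
tcp_rot: [3.141, 0.001, 2.586]
ft_force: [-0.2, 0.5, 0.1]
gripper_width: 1.001
grip_force: 0.0
t: 4.68
eef_pos: [0.49, 0.1127, 0.1083]
tcp_rot: [-3.141, -0.001, 2.586]
ft_force: [-0.2, 0.8, -0.2]
gripper_width: 0.997
grip_force: 0.0
t 4.6833 at [0.49   0.1127 0.1083] [-3.141  -0.0009  2.5864] q [ 0.0034  0.4985  1.8199 -0.      0.8242 -1.0121] 
 tool shift [-0.0008 -0.0003 -0.0007] norm 0.0010553603377419327 rotvec deg [-0.034  -0.0538 -0.208 ] F [-0.1781  0.7801 -0.1506] grip 0.0 0.9970667969383553
[[258.8079 197.4442]
 [261.7893 187.3376]
 [264.6149 177.7706]]
```

View pics/c5.png

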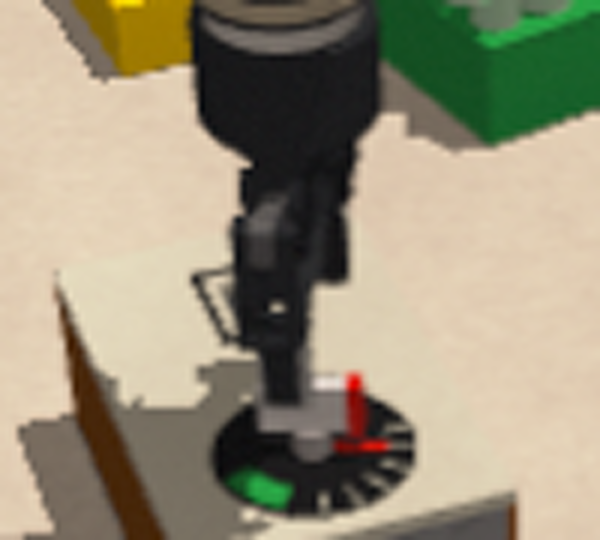

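The near finger's tip, at (257.5,187), now covers the left part of the wing, and there is no contact force. I'll close the fingers to see if they catch the wing.

```bash
python3 -m inch '{"travel":[[0,0,0],[0,0,0],[0,0,0],[0,0,0],[0,0,0],[0,0,0],[0,0,0],[0,0,0]],"rot":[[0,0,0],[0,0,0],[0,0,0],[0,0,0],[0,0,0],[0,0,0],[0,0,0],[0,0,0]],"gripper":[1,1,1,1,1,1,1,1]}' 30; python3 -c "
from h import *
im=bot.grab_frame('side')
cv2.imwrite('pics/c6.png',cv2.resize(im[120:210,210:310],(600,540),interpolation=cv2.INTER_CUBIC)[...,::-1])"
```

```text
t: 5.4
eef_pos: [0.4904, 0.1127, 0.1087]
tcp_rot: [3.142, 0.0, 2.586]
ft_force: [0.1, -0.5, -0.1]
gripper_width: -0.002
grip_force: 0.0
```

View pics/c6.png

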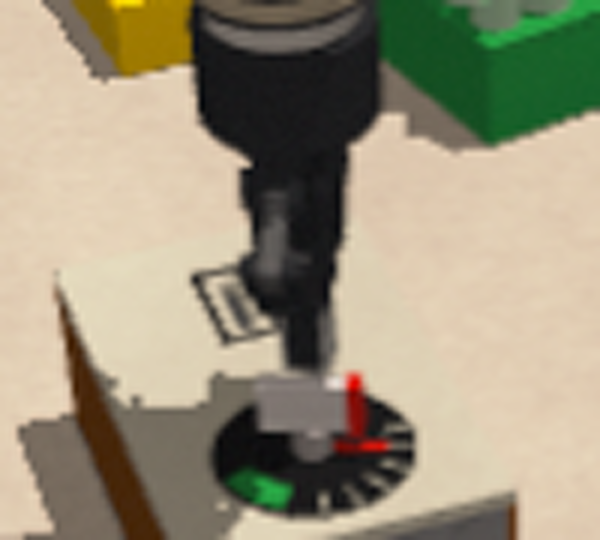

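The fingers shut on nothing, with the closed tip at (261.7,182) just at the wing's top edge. The real fingertips therefore sit roughly 28 mm higher than the reported TCP. I'll reopen and go lower in small steps, watching the force.

```bash
python3 -m inch '{"travel":[[0,0,0],[0,0,0],[0,0,0],[0,0,0],[0,0,0],[0,0,0.005],[0,0,0.004],[0,0,0]],"rot":[[0,0,0],[0,0,0],[0,0,0],[0,0,0],[0,0,0],[0,0,0],[0,0,0],[0,0,0]],"gripper":[0,0,0,0,0,0,0,0]}' | egrep 'eef|force|width'; for i in 1; do python3 -m inch '{"travel":[[0,0,0.004],[0,0,0]],"rot":[[0,0,0],[0,0,0]],"gripper":[0,0]}'| egrep 'eef|ft_'; python3 -m inch '{"travel":[[0,0,0.003],[0,0,0]],"rot":[[0,0,0],[0,0,0]],"gripper":[0,0]}'| egrep 'eef|ft_'; done
```

```text
eef_pos: [0.4896, 0.1126, 0.0988]
ft_force: [-0.1, -0.1, -0.1]
gripper_width: 0.999
grip_force: 0.0
eef_pos: [0.4899, 0.1127, 0.095]
ft_force: [-0.2, 0.2, -0.7]
eef_pos: [0.4901, 0.1127, 0.0922]
ft_force: [-0.1, 0.3, 0.6]
```

```bash
python3 -m inch '{"travel":[[0,0,0.003],[0,0,0]],"rot":[[0,0,0],[0,0,0]],"gripper":[0,0]}'| egrep 'eef|ft_';python3 -m inch '{"travel":[[0,0,0.003],[0,0,0]],"rot":[[0,0,0],[0,0,0]],"gripper":[0,0]}'| egrep 'eef|ft_';python3 -m inch '{"travel":[[0,0,0.003],[0,0,0]],"rot":[[0,0,0],[0,0,0]],"gripper":[0,0]}'| egrep 'eef|ft_';python3 - <<'E'
from h import *
s=bot.read_state();R=Ro.from_euler("xyz",s["tcp_rot"])
im=bot.grab_frame("side")
print(proj("side",[s["eef_pos"]+R.apply([0,y,-.013]) for y in(-.0425,0,.0425)]))
h_,sa,v=hsv(im);m=(v<60)[150:205,245:275]
for r in range(20,55,2): print(150+r,''.join('#' if x else '.' for x in m[r]))
E
```

```text
eef_pos: [0.4901, 0.1127, 0.0893]
ft_force: [0.1, -0.6, 0.1]
eef_pos: [0.4901, 0.1127, 0.0863]
ft_force: [-0.4, -0.4, 0.2]
eef_pos: [0.4901, 0.1127, 0.0833]
ft_force: [0.6, 0.5, 0.1]
[[259.4732 204.9084]
 [262.3961 194.7295]
 [265.1685 185.0859]]
170 ....###################.......
172 .....##################.......
174 .....##############...........
176 .....############.............
178 ......####..#####.............
180 .....############.............
182 .....############.............
184 .....############.............
186 ......#########...............
188 .....###..#####............###
190 ...#####..#####...........####
192 .########.######.....#....###.
194 .########.######..............
196 ##############.....##########.
198 .#####.#######################
200 ..#..........#############....
202 ....#.........####..###..###..
204 ........#....#####..####......
```

```bash
python3 -m inch '{"travel":[[0,0,0.003],[0,0,0],[0,0,0],[0,0,0],[0,0,0],[0,0,0],[0,0,0],[0,0,0]],"rot":[[0,0,0],[0,0,0],[0,0,0],[0,0,0],[0,0,0],[0,0,0],[0,0,0],[0,0,0]],"gripper":[0,0.5,0.7,0.8,0.85,0.9,1,1]}' 30; python3 -m inch '{"travel":[[0,0,0],[0,0,0]],"rot":[[0,0,0],[0,0,0]],"gripper":[1,1]}' 30
```

```text
t: 7.67
eef_pos: [0.4913, 0.1133, 0.081]
tcp_rot: [3.14, 0.001, 2.586]
ft_force: [1.8, 3.2, -0.3]
gripper_width: 0.107
grip_force: 35.0
t: 7.83
eef_pos: [0.4912, 0.1133, 0.0809]
tcp_rot: [3.14, 0.001, 2.586]
ft_force: [1.9, 4.2, 0.4]
gripper_width: 0.106
grip_force: 35.0
```

The wing is gripped: opening 9 mm, pad force 35 N. Now I'll wind it clockwise in parts.

```bash
python3 -m inch '{"travel":[[0,0,0],[0,0,0],[0,0,0],[0,0,0],[0,0,0],[0,0,0],[0,0,0]],"rot":[[0,0,5],[0,0,6],[0,0,7],[0,0,7],[0,0,7],[0,0,6],[0,0,0]],"gripper":[1,1,1,1,1,1,1]}'; python3 -m inch '{"travel":[[0,0,0],[0,0,0],[0,0,0],[0,0,0],[0,0,0],[0,0,0],[0,0,0]],"rot":[[0,0,6],[0,0,7],[0,0,7],[0,0,7],[0,0,7],[0,0,6],[0,0,0]],"gripper":[1,1,1,1,1,1,1]}'
```

```text
t: 8.42
eef_pos: [0.4902, 0.1126, 0.0809]
tcp_rot: [-3.141, 0.0, 1.922]
ft_force: [-0.5, 2.1, 2.8]
gripper_width: 0.11
grip_force: 35.4
t: 9.0
eef_pos: [0.4888, 0.1126, 0.0809]
tcp_rot: [-3.139, 0.001, 1.225]
ft_force: [-1.8, 1.1, 4.9]
gripper_width: 0.104
grip_force: 35.7
```

```bash
python3 -m inch '{"travel":[[0,0,0],[0,0,0],[0,0,0],[0,0,0],[0,0,0],[0,0,0],[0,0,0],[0,0,0]],"rot":[[0,0,6],[0,0,7],[0,0,7],[0,0,7],[0,0,7],[0,0,6],[0,0,2],[0,0,0]],"gripper":[1,1,1,1,1,1,1,1]}'; python3 -m inch '{"travel":[[0,0,0],[0,0,0],[0,0,0],[0,0,0]],"rot":[[0,0,0],[0,0,0],[0,0,0],[0,0,0]],"gripper":[1,1,1,1]}'; python3 - <<'E'
from h import *
im=bot.grab_frame("side");h_,s,v=hsv(im)
for c in blobs(((h_<8)|(h_>172))&(s>150)&(v>80),2):
    M=c[:,0].mean(0)
    if 240<M[0]<290 and 160<M[1]<215: print(M,cv2.contourArea(c),plane("side",M,.122))
E
```

```text
t: 9.67
eef_pos: [0.4878, 0.1135, 0.0809]
tcp_rot: [-3.138, 0.004, 0.493]
ft_force: [-3.3, 4.9, 6.5]
gripper_width: 0.107
grip_force: 35.9
t: 10.0
eef_pos: [0.4878, 0.1135, 0.0809]
tcp_rot: [-3.138, 0.004, 0.494]
ft_force: [-3.3, 4.4, 6.5]
gripper_width: 0.106
grip_force: 35.9
[256.2424 193.0909] 38.5 [[0.4679 0.0954 0.122 ]]
```

```bash
python3 -m inch '{"travel":[[0,0,0],[0,0,0],[0,0,0],[0,0,0],[0,0,0],[0,0,0],[0,0,-0.01],[0,0,-0.02]],"rot":[[0,0,0],[0,0,0],[0,0,0],[0,0,0],[0,0,0],[0,0,0],[0,0,0],[0,0,0]],"gripper":[0.8,0.6,0.3,0,0,0,0,0]}'; python3 -m inch '{"travel":[[0,0,-0.035],[0,0,-0.035],[0,0,-0.035],[0,0,-0.02],[0,0,0]],"rot":[[0,0,0],[0,0,0],[0,0,0],[0,0,0],[0,0,0]],"gripper":[0,0,0,0,0]}'; python3 - <<'E'
from h import *
im=bot.grab_frame("side");h_,s,v=hsv(im)
for c in blobs(((h_<8)|(h_>172))&(s>150)&(v>80),2):
    M=c[:,0].mean(0)
    if 240<M[0]<290 and 160<M[1]<215: print(M,cv2.contourArea(c),plane("side",M,.122))
# paddles in side view
def roi(m,x0,x1,y0,y1):
    z=np.zeros_like(m);z[y0:y1,x0:x1]=m[y0:y1,x0:x1];return z
m=roi((h_>100)&(h_<130)&(s>110),300,380,225,290)
for c in blobs(m,5): print("blue",cv2.boundingRect(c),c[:,0].mean(0))
for r in range(232,268): print(r,''.join('B' if m[r,x] else ('o' if 5<h_[r,x]<22 and s[r,x]>150 else ('y' if 20<h_[r,x]<35 and s[r,x]>130 else ('g' if 40<h_[r,x]<85 and s[r,x]>100 else '.'))) for x in range(320,385)))
todo((.569,-.145,.2),0)
E
```

```text
t: 10.72
eef_pos: [0.4885, 0.1125, 0.1096]
tcp_rot: [-3.139, 0.005, 0.492]
ft_force: [0.7, -0.9, 0.4]
gripper_width: 1.0
grip_force: 0.0
t: 11.13
eef_pos: [0.4939, 0.1128, 0.2415]
tcp_rot: [3.136, -0.011, 0.492]
ft_force: [0.4, 0.2, -0.2]
gripper_width: 1.002
grip_force: 0.0
[256.3529 193.1765] 39.0 [[0.4681 0.095  0.122 ]]
blue (330, 236, 11, 18) [334.7073 244.6585]
232 .................................................................
233 .................................................................
234 .................................................................
235 .................................................................
236 ............BB...................................................
237 ..........BBBBB..................................................
238 ..........BBBBBB.................................................
239 ..........BBBBBBB................................................
240 ..........BBBBBBBBB..............................................
241 ..........BBBBBBBBBB.............................................
242 ..........BBBBBBBBBBB.....
[... 1356 characters left out ...]
.............
262 ggggggggggggg.yyy...ggggyoooooooooooo............................
263 gggggggggggggg.yyyyygggg.oooooooooooo............................
264 gggggggggggggggyyyyygggg..ooooooooooo............................
265 gggggggggggggggg.yy.gggg...ooooooooo.............................
266 gggggggggggggggggggggggg....oooooooo.............................
267 gggggggggggggggggggggggg.....oooooooy............................
t 11.1833 at [0.4922 0.1127 0.2389] [ 3.1382 -0.0063  0.4922] q [ 0.0035  0.3084  1.6802 -0.0001  1.1459  1.0821] 
 tool shift [-0.0543  0.2633  0.0395] norm 0.2717176426928006 rotvec deg [ 0.1023 -0.3995 28.203 ] F [0.2663 0.2665 0.7018] grip 0.0 0.9980557520931532
```

The pointer at (256,193) puts the key near 2.5, inside the green sector. The blue handle spans columns 330-340 and rows 236-253. Next I'll go over to the paddle.

```bash
python3 -m inch '{"travel":[[-0.008,0.038,0],[-0.008,0.038,0],[-0.008,0.038,0],[-0.008,0.038,0],[-0.008,0.038,0],[-0.008,0.038,0],[-0.006,0.035,0],[0,0,0]],"rot":[[0,0,0],[0,0,0],[0,0,0],[0,0,0],[0,0,0],[0,0,0],[0,0,0],[0,0,0]],"gripper":[0,0,0,0,0,0,0,0]}' >/dev/null; python3 -m inch '{"travel":[[0,0,0],[0,0,0],[0,0,0],[0,0,0],[0,0,0],[0,0,0],[0,0,0],[0,0,0]],"rot":[[0,0,-7],[0,0,-7],[0,0,-7],[0,0,-7],[0,0,-7],[0,0,-7],[0,0,-7],[0,0,-7]],"gripper":[0,0,0,0,0,0,0,0]}' >/dev/null; python3 -m inch '{"travel":[[0,0,0],[0,0,0],[0,0,0],[0,0,0]],"rot":[[0,0,-7],[0,0,-7],[0,0,0],[0,0,0]],"gripper":[0,0,0,0]}'; python3 - <<'E'
from h import *
ph=.143;R=np.array([[np.cos(ph),-np.sin(ph)],[np.sin(ph),np.cos(ph)]])
for z in(.123,.089):
    C=np.array([[-7,-16],[7,-16],[7,16],[-7,16]])/1000@R.T+[.569,-.145]
    print(z,proj("side",np.c_[C,np.full(4,z)]))
todo((.569,-.145,.17),1.714)
E
```

```text
t: 12.85
eef_pos: [0.5661, -0.1439, 0.2346]
tcp_rot: [-3.139, -0.002, 1.711]
ft_force: [0.7, 0.2, -0.1]
gripper_width: 0.997
grip_force: 0.0
0.123 [[336.6692 244.5795]
 [341.5402 242.1375]
 [333.2244 234.1568]
 [328.3932 236.5043]]
0.089 [[336.0448 254.9353]
 [340.8197 252.4817]
 [332.6851 244.4764]
 [327.9484 246.8373]]
t 12.85 at [ 0.5661 -0.1439  0.2346] [-3.1393 -0.0016  1.7108] q [-0.4402  0.4309  1.4902  0.0001  1.2233 -0.5803] 
 tool shift [-0.0016  0.0029  0.0645] norm 0.06462729759696244 rotvec deg [-0.132  -0.0904 -0.181 ] F [ 0.69    0.2201 -0.0742] grip 0.0 0.9966822413660057
```

```bash
python3 -m inch '{"travel":[[-0.002,0.003,0.02],[0,0,0.03],[0,0,0.03],[0,0,0.02],[0,0,0.01],[0,0,0]],"rot":[[0,0,0],[0,0,0],[0,0,0],[0,0,0],[0,0,0],[0,0,0]],"gripper":[0,0,0,0,0,0]}';python3 -m inch '{"travel":[[0,0,0.02],[0,0,0.02],[0,0,0.01],[0,0,0]],"rot":[[0,0,0],[0,0,0],[0,0,0],[0,0,0]],"gripper":[0,0,0,0]}'; python3 - <<'E'
from h import *
todo((.569,-.145,.06),1.714)
im=bot.grab_frame("side")
cv2.imwrite('pics/c7.png',cv2.resize(im[180:320,290:430],(600,600),interpolation=cv2.INTER_CUBIC)[...,::-1])
E
```

```text
t: 13.35
eef_pos: [0.5682, -0.1452, 0.1229]
tcp_rot: [-3.136, -0.004, 1.712]
ft_force: [0.5, 1.1, 0.1]
gripper_width: 0.996
grip_force: 0.0
t: 13.68
eef_pos: [0.5694, -0.1457, 0.0746]
tcp_rot: [-3.139, -0.002, 1.713]
ft_force: [0.0, 0.5, -0.6]
gripper_width: 1.005
grip_force: 0.0
t 13.6833 at [ 0.5694 -0.1457  0.0746] [-3.1392 -0.0016  1.713 ] q [-0.4405  0.6399  1.6281 -0.      0.8765 -0.5827] 
 tool shift [ 0.0007 -0.0002  0.0146] norm 0.014633013828293644 rotvec deg [-0.1388 -0.0913 -0.0593] F [ 0.0447  0.5009 -0.6001] grip 0.0 1.0045638056825332
```

View pics/c7.png

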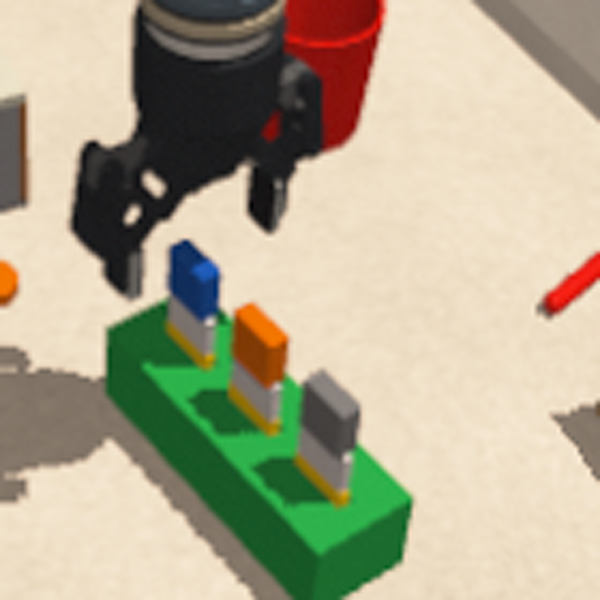

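The finger tips straddle the blue handle, at crop points (125,295) and (268,228), so the tip height is about 0.117. That confirms the offset of about 29 mm. Down 16 mm, then grip.

```bash
python3 -m inch '{"travel":[[0,0,0.008],[0,0,0.008],[0,0,0],[0,0,0],[0,0,0],[0,0,0],[0,0,0],[0,0,0]],"rot":[[0,0,0],[0,0,0],[0,0,0],[0,0,0],[0,0,0],[0,0,0],[0,0,0],[0,0,0]],"gripper":[0,0,0,0.4,0.6,0.7,0.8,0.9]}' 40;python3 -m inch '{"travel":[[0,0,0],[0,0,0],[0,0,0],[0,0,0]],"rot":[[0,0,0],[0,0,0],[0,0,0],[0,0,0]],"gripper":[1,1,1,1]}' 40
```

```text
t: 14.4
eef_pos: [0.5705, -0.1463, 0.06]
tcp_rot: [3.141, 0.0, 1.714]
ft_force: [0.1, 0.5, 0.1]
gripper_width: 0.299
grip_force: 0.0
t: 14.73
eef_pos: [0.5703, -0.1463, 0.0601]
tcp_rot: [3.142, 0.0, 1.714]
ft_force: [-0.3, -1.1, 3.7]
gripper_width: 0.156
grip_force: 41.6
```

```bash
python3 -m inch '{"travel":[[0,0,-0.005],[0,0,-0.01],[0,0,-0.01],[0,0,-0.01],[0,0,0]],"rot":[[0,0,0],[0,0,0],[0,0,0],[0,0,0],[0,0,0]],"gripper":[1,1,1,1,1]}';python3 -m inch '{"travel":[[0,0,-0.02],[0,0,-0.03],[0,0,-0.03],[0,0,-0.03],[0,0,-0.02],[0,0,-0.01],[0,0,0],[0,0,0]],"rot":[[0,0,0],[0,0,0],[0,0,0],[0,0,0],[0,0,0],[0,0,0],[0,0,0],[0,0,0]],"gripper":[1,1,1,1,1,1,1,1]}'; python3 - <<'E'
from h import *
todo((.4987,.2353,.235),1.503)
im=bot.grab_frame("side")
cv2.imwrite('pics/c8.png',cv2.resize(im[130:320,270:460],(600,600),interpolation=cv2.INTER_CUBIC)[...,::-1])
E
```

```text
t: 15.15
eef_pos: [0.571, -0.1466, 0.0973]
tcp_rot: [3.14, 0.002, 1.714]
ft_force: [-0.9, -0.6, 0.2]
gripper_width: 0.154
grip_force: 41.2
t: 15.82
eef_pos: [0.5699, -0.146, 0.2344]
tcp_rot: [-3.141, -0.0, 1.714]
ft_force: [-0.9, -0.9, -0.8]
gripper_width: 0.16
grip_force: 41.1
t 15.8167 at [ 0.5699 -0.146   0.2344] [-3.1415 -0.0002  1.7137] q [-0.4406  0.4359  1.4819  0.0001  1.224  -0.5835] 
 tool shift [ 0.3876 -0.0162 -0.0005] norm 0.3878913999993627 rotvec deg [-0.0063 -0.0087 12.0715] F [-0.9172 -0.9269 -0.7811] grip 41.06146037578583 0.1599431195076729
```

View pics/c8.png

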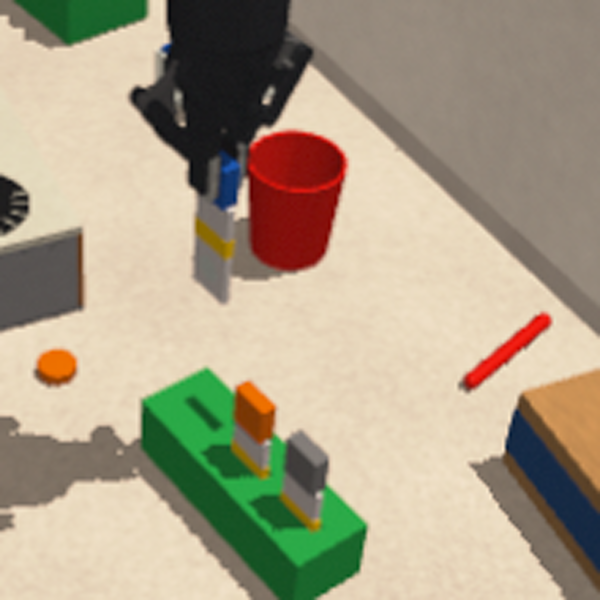

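The blue paddle hangs upright and clear of the rack, its blade at crop (215,250). The grey and orange paddles stand in place. Now I'll go over to the slot.

```bash
python3 -m inch '{"travel":[[0.02,-0.001,0],[0.03,-0.001,0],[0.035,-0.0015,0],[0.035,-0.0015,0],[0.035,-0.0015,0],[0.035,-0.0015,0],[0.035,-0.0015,0],[0.035,-0.0015,0]],"rot":[[0,0,0],[0,0,0],[0,0,0],[0,0,0],[0,0,0],[0,0,0],[0,0,0],[0,0,0]],"gripper":[1,1,1,1,1,1,1,1]}' >/dev/null;python3 -m inch '{"travel":[[0.035,-0.0015,0],[0.035,-0.0015,0],[0.03,-0.0012,0],[0.02,-0.001,0],[0.0076,-0.0005,0],[0,0,0],[0,0,0],[0,0,0]],"rot":[[0,0,0],[0,0,0],[0,0,0],[0,0,0],[0,0,6],[0,0,6],[0,0,0],[0,0,0]],"gripper":[1,1,1,1,1,1,1,1]}'; python3 - <<'E'
from h import *
todo((.4987,.2353,.16),1.503)
E
```

```text
t: 17.2
eef_pos: [0.4975, 0.2349, 0.2329]
tcp_rot: [-3.138, 0.001, 1.507]
ft_force: [1.4, -0.5, -0.6]
gripper_width: 0.156
grip_force: 41.1
t 17.2 at [0.4975 0.2349 0.2329] [-3.1381  0.0012  1.5073] q [ 0.2381  0.3849  1.5744 -0.0001  1.186   0.3017] 
 tool shift [0.0006 0.0015 0.0729] norm 0.07292093757592842 rotvec deg [-0.199   0.0692  0.2437] F [ 1.4258 -0.5195 -0.602 ] grip 41.07827961444855 0.1557771935017597
```

```bash
python3 -m inch '{"travel":[[0,0.001,0.02],[0,0,0.02],[0,0,0.02],[0,0,0.01],[0,0,0],[0,0,0],[0,0,0]],"rot":[[0,0,0],[0,0,0],[0,0,0],[0,0,0],[0,0,0],[0,0,0],[0,0,0]],"gripper":[1,1,1,1,1,1,1]}'; python3 - <<'E'
from h import *
todo((.4987,.2353,.16),1.503)
im=bot.grab_frame("side")
cv2.imwrite('pics/c9.png',cv2.resize(im[120:200,210:310],(750,600),interpolation=cv2.INTER_CUBIC)[...,::-1])
E
```

```text
t: 17.78
eef_pos: [0.5004, 0.235, 0.1655]
tcp_rot: [3.14, -0.001, 1.504]
ft_force: [0.2, 0.2, 0.5]
gripper_width: 0.155
grip_force: 41.1
t 17.7833 at [0.5004 0.235  0.1655] [ 3.14   -0.0005  1.5044] q [0.2369 0.4688 1.6483 0.     1.0229 0.3032] 
 tool shift [ 0.0002 -0.0018  0.0055] norm 0.005751063173395328 rotvec deg [ 0.0886 -0.0302  0.0809] F [0.2438 0.1802 0.5377] grip 41.06327176094055 0.1552402603025645
```

View pics/c9.png

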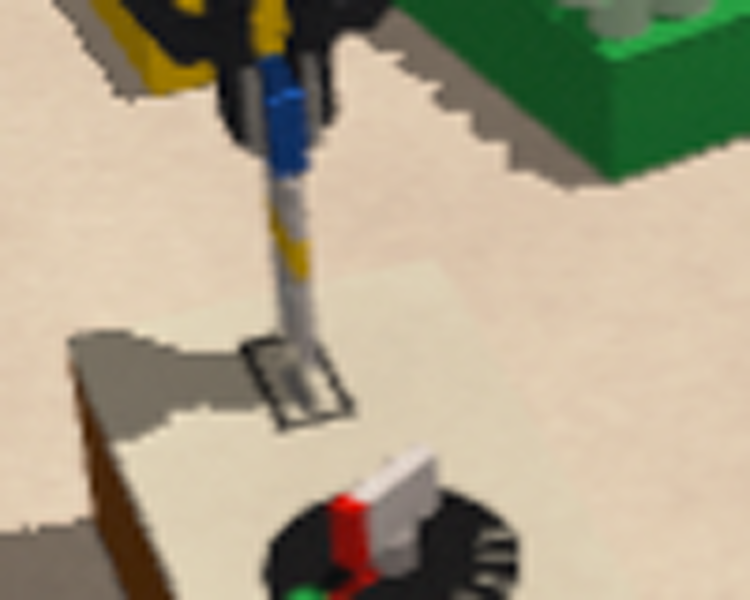

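The blade hangs just above the slot: trim corners in the crop at (243,347), (318,338), (353,410) and (281,428), and the blade's near lower corner around (311,368). I'll work out the offset.

```bash
python3 - <<'E'
from h import *
g=lambda p:np.array(p)/7.5+[210-.43,120-.43]
T=plane("side",g([(243,347),(318,338),(353,410),(281,428)]),.095);print("trim",T[:,:2],T.mean(0))
im=bot.grab_frame("side");s=bot.read_state()
y=s["tcp_rot"][2]-np.pi/2;R=np.array([[np.cos(y),-np.sin(y)],[np.sin(y),np.cos(y)]])
B=np.array([[-3,-18],[3,-18],[3,18],[-3,18]])/1000@R.T+s["eef_pos"][:2]
for z in(.1105,.1525,.1685,.1945): print(z,((proj("side",np.c_[B,np.full(4,z)])-[210-.43,120-.43])*7.5).round(1).tolist())
h_,sa,v=hsv(im)
print("v gray/s, rows 160-176, cols 244-258")
for r in range(150,178): print(r,v[r,243:259],sa[r,243:259])
E
```

```text
trim [[0.4867 0.2649]
 [0.5149 0.258 ]
 [0.5102 0.2078]
 [0.4818 0.2088]] [0.4984 0.2349 0.095 ]
0.1105 [[306.4, 372.4], [321.8, 368.9], [294.5, 318.2], [279.4, 321.6]]
0.1525 [[297.6, 279.2], [313.4, 275.8], [285.7, 226.0], [270.3, 229.3]]
0.1685 [[294.2, 242.7], [310.1, 239.3], [282.3, 189.8], [266.7, 193.1]]
0.1945 [[288.5, 182.1], [304.6, 178.8], [276.6, 129.9], [260.8, 133.1]]
v gray/s, rows 160-176, cols 244-258
150 [223 222 201 141 119 117 127 151 195 220 219 220 220 219 219 217] [ 54  53  69 172 191  78  24  39  52  57  56  54  53  54  56  55]
151 [224 224 211 156 120 122 127 154 199 222 222 221 219 217 217 218] [ 51  51  66 123 236 121  46  53  56  54  55  54  55  54  54  54]
152 [225 225 206 146 116 125 139 161 198 222 223 222 220 218 219 220] [ 52  51  54  65 167 216 196 185  94  54  54  54  54  55  55  54]
153 [224 226 209 149 115 129 146 163 196 222 221 221 220 219 219 220] [ 52  52  54  60 149 229 252 208  95  53  55  55  56  56  55  56]
154 [224 224 215 165 107 123 145 156 189 223 222 222 222 221 222 222] [ 51  52  56  49  62 155 255 255  94  54  54  55  55  55  54  54
[... 2093 characters left out ...]
4 107  96  76  79 124 187 214 169  89 162 209 216] [47 50 44 49 48 43 20 26 45 50 49 47 43 49 49 48]
173 [116 116  93  57  98 118 106  74 108 164 205 187 105  88 173 213] [46 46 49 45 47 48 38 14 38 48 50 49 46 43 47 47]
174 [145 181 175  87 115 164 177 109 119 161 186 180 123  91 171 215] [47 49 50 44 47 48 48 35 41 48 49 48 46 45 46 49]
175 [221 219 195 118  79 158 198 166 118 103  90 109 131 137 175 215] [48 48 48 48 39 48 49 48 45 45 45 47 47 47 50 47]
176 [220 220 220 174  63  95 108 116 136 149 183 217 217 217 216 215] [49 48 48 50 36 43 45 48 47 48 47 48 48 48 47 49]
177 [220 220 220 186 135 165 199 219 218 216 214 215 215 215 216 216] [48 48 48 49 47 48 50 48 49 50 48 49 47 49 48 48]
```

```bash
python3 -m inch '{"travel":[[0,-0.0015,0.003],[0,0,0],[0,0,0],[0,0,0],[0,0,0]],"rot":[[0,0,0],[0,0,0],[0,0,0],[0,0,0],[0,0,0]],"gripper":[1,1,1,1,1]}'; python3 -m inch '{"travel":[[0,0,0]],"rot":[[0,0,0]],"gripper":[1]}' | grep eef; python3 - <<'E'
from h import *
todo((.4984,.2352,.16),1.503)
im=bot.grab_frame("side");h_,sa,v=hsv(im)
for r in range(157,163): print(r,v[r,245:255])
E
```

```text
t: 18.3
eef_pos: [0.4981, 0.2352, 0.1619]
tcp_rot: [3.141, -0.0, 1.504]
ft_force: [0.3, 0.5, -0.0]
gripper_width: 0.154
grip_force: 41.1
eef_pos: [0.4981, 0.2352, 0.1619]
t 18.3833 at [0.4981 0.2352 0.1619] [ 3.1413 -0.0001  1.5044] q [ 0.2382  0.4717  1.6558 -0.      1.0138  0.3046] 
 tool shift [0.     0.0003 0.0019] norm 0.0018717417447919587 rotvec deg [ 0.0168 -0.0044  0.0796] F [-0.6663 -0.3994 -0.4962] grip 41.06289625167847 0.15564209171483379
157 [190 106 107 131 155 179 214 221 221 221]
158 [196 120 101 123 144 171 212 222 221 220]
159 [197 122  99 110 126 163 209 221 220 220]
160 [202 140  98 109 125 149 194 221 221 220]
161 [202 141  99 107 123 153 198 221 221 220]
162 [204 145 100 105 120 152 198 220 221 220]
```

```bash
python3 -m inch '{"travel":[[0,0,0.004],[0,0,0.004],[0,0,0.002],[0,0,0]],"rot":[[0,0,0],[0,0,0],[0,0,0],[0,0,0]],"gripper":[1,1,1,1]}'|egrep 'eef|ft_|rot'; python3 -m inch '{"travel":[[0,0,0.002],[0,0,0],[0,0,0]],"rot":[[0,0,0],[0,0,0],[0,0,0]],"gripper":[1,1,1]}'|egrep 'eef|ft_'; python3 -m inch '{"travel":[[0,0,0.002],[0,0,0],[0,0,0]],"rot":[[0,0,0],[0,0,0],[0,0,0]],"gripper":[1,1,1]}'|egrep 'eef|ft_'
```

```text
eef_pos: [0.4974, 0.235, 0.1508]
tcp_rot: [-3.14, 0.001, 1.504]
ft_force: [-0.1, 0.4, -0.3]
eef_pos: [0.498, 0.2351, 0.1496]
ft_force: [0.4, 0.4, -0.6]
eef_pos: [0.498, 0.2351, 0.1477]
ft_force: [-0.3, -0.4, 0.1]
```

```bash
python3 -m inch '{"travel":[[0,0,0.002],[0,0,0],[0,0,0]],"rot":[[0,0,0],[0,0,0],[0,0,0]],"gripper":[1,1,1]}'|egrep 'eef|ft_|rot'; python3 -m inch '{"travel":[[0,0,0.002],[0,0,0],[0,0,0]],"rot":[[0,0,0],[0,0,0],[0,0,0]],"gripper":[1,1,1]}'|egrep 'eef|ft_'; python3 -m inch '{"travel":[[0,0,0.002],[0,0,0],[0,0,0]],"rot":[[0,0,0],[0,0,0],[0,0,0]],"gripper":[1,1,1]}'|egrep 'eef|ft_'
```

```text
eef_pos: [0.4979, 0.2351, 0.1456]
tcp_rot: [-3.141, 0.0, 1.504]
ft_force: [0.4, -0.6, -0.3]
eef_pos: [0.4979, 0.2351, 0.1436]
ft_force: [-0.4, -1.1, 0.1]
eef_pos: [0.4979, 0.2351, 0.1416]
ft_force: [0.4, -0.5, -0.5]
```

The tip is 8 mm below the lid surface with no force, so it has gone in. I'll keep going down in short steps.

```bash
python3 -m inch '{"travel":[[0,0,0.002],[0,0,0.003],[0,0,0.003],[0,0,0]],"rot":[[0,0,0],[0,0,0],[0,0,0],[0,0,0]],"gripper":[1,1,1,1]}'|egrep 'eef|ft_|rot'; python3 -m inch '{"travel":[[0,0,0.003],[0,0,0.003],[0,0,0.002],[0,0,0],[0,0,0]],"rot":[[0,0,0],[0,0,0],[0,0,0],[0,0,0],[0,0,0]],"gripper":[1,1,1,1,1]}'|egrep 'eef|ft_|rot'
```

```text
eef_pos: [0.4976, 0.235, 0.133]
tcp_rot: [-3.14, 0.0, 1.504]
ft_force: [-0.5, -0.4, -0.4]
eef_pos: [0.4979, 0.2351, 0.1255]
tcp_rot: [-3.141, 0.0, 1.504]
ft_force: [1.2, -0.4, -0.2]
```

```bash
python3 -m inch '{"travel":[[0,0,0.003],[0,0,0.003],[0,0,0.002],[0,0,0],[0,0,0]],"rot":[[0,0,0],[0,0,0],[0,0,0],[0,0,0],[0,0,0]],"gripper":[1,1,1,1,1]}'|egrep 'eef|ft_|rot'; python3 -m inch '{"travel":[[0,0,0.003],[0,0,0.003],[0,0,0.002],[0,0,0],[0,0,0]],"rot":[[0,0,0],[0,0,0],[0,0,0],[0,0,0],[0,0,0]],"gripper":[1,1,1,1,1]}'|egrep 'eef|ft_|rot'
```

```text
eef_pos: [0.4979, 0.2351, 0.1175]
tcp_rot: [-3.141, 0.0, 1.504]
ft_force: [0.3, 0.4, -0.1]
eef_pos: [0.4979, 0.2351, 0.1095]
tcp_rot: [-3.141, 0.0, 1.504]
ft_force: [0.2, 1.0, -1.1]
```

```bash
python3 -m inch '{"travel":[[0,0,0.003],[0,0,0.003],[0,0,0.002],[0,0,0.001],[0,0,0],[0,0,0],[0,0,0],[0,0,0]],"rot":[[0,0,0],[0,0,0],[0,0,0],[0,0,0],[0,0,0],[0,0,0],[0,0,0],[0,0,0]],"gripper":[1,1,1,1,1,1,1,1]}'; python3 - <<'E'
from h import *
im=bot.grab_frame("side")
cv2.imwrite('pics/c10.png',cv2.resize(im[120:210,210:310],(600,540),interpolation=cv2.INTER_CUBIC)[...,::-1])
E
```

```text
t: 22.27
eef_pos: [0.4982, 0.2352, 0.1008]
tcp_rot: [3.141, -0.0, 1.504]
ft_force: [-0.7, -0.3, -1.1]
gripper_width: 0.152
grip_force: 41.1
```

View pics/c10.png

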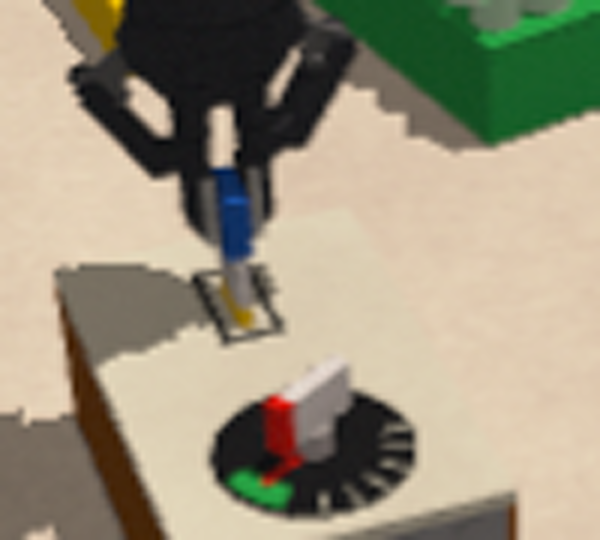

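The blade is through the slot with the yellow band at the lid surface, at crop (240,310). The pointer is in the green sector at (262,485), and the wrist force is near zero. I'm handing it in.

```bash
python3 -c "
from cell import bot
print(bot.sign_off())"
```

```text
the job is handed in; nothing more can be done
None
```

I wound the timer key into the green sector (about 2.5 rad) and lowered the blue paddle through the slot until its yellow band was level with the lid (tip about 49 mm down). The job was handed in at about 22 s with the paddle still held upright, near-zero force at the wrist, and the other objects untouched; no verdict came back.

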